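# Check and air the grow box

## Robot

A 6-joint arm with a two-finger parallel gripper is mounted at the origin on the work surface. World frame = base frame: x ahead of the robot, y to its left, z up, the work surface at z = 0. Lengths are in m, angles in degrees, forces in N, time in s.
With the tool pointing down it reaches from about 0.325 to 0.775 m from the base axis. Payload 5.5 kg.
Tool frame: the origin (TCP) lies at the centre of the arm's flange, where the gripper is bolted on; the fingertips stand 182 mm ahead of it and the grasp point (between the pads) lies 163 mm ahead of it; z points along the fingers, y is the line along which they close (so a half turn about z gives the same grasp; the last joint's range is limited). The gripper opens to 88 mm and grips with 3 to 60 N. Pads are 20 mm wide; open, the fingers measure 115 mm over their backs; the gripper's body (75 mm by 178 mm) begins 61 mm behind the grasp point.
Start: joints at [-72.29, 5.22, 70.514, -0, 104.267, -3.249], TCP at [0.215, -0.56, 0.405] pointing down, gripper open.
Joint ranges: [-164.24, 164.24], [-49.07, 125.15], [9.68, 141.18], [-86.29, 266.29], [3.28, 154.24], [-151.56, 151.56]. Speed limits (degrees/s): [147.25, 147.25, 172.46, 180, 180, 180].

## Interface

Orientations are given as [roll, pitch, yaw] about the fixed x, y, z axes, in that order (R = Rz(yaw) Ry(pitch) Rx(roll)).
In Python, from station import r gives the robot as it stands. The module is installed in compiled form; this text tells all that it offers. Calls block until the motion is done:
- r.reach(position, orientation): joint-space move of the TCP to a pose.
- r.servo_line(position, rotation=None, speed=0.15): straight line of the TCP; rotation=None keeps the orientation; speed is the mean speed in m/s.
- r.move_joints(angles): joint-space move.
- r.let_go() and r.grab(squeeze=None): open the fingers fully, or close them until they stop; squeeze is the grip in N (None keeps the last).
- r.wait(seconds).
- r.inverse_kinematics(position, orientation): joint angles nearest the present ones, or None.
- r.sense(): the state.
- r.snapshot(name): name is "side" or "top" or "wrist"; returns a dict with "frame" (400x640x3 uint8, red, green, blue), "fx", "fy", "cx", "cy" (pixels), "R" (3x3) and "t" (3): a world point X has camera coordinates R X + t. Camera axes: x right, y down, z forward; pixel columns grow to the right and rows downward; lengths in m; the calibration is good to about 2 mm. The wrist camera is an equidistant fisheye: a pixel r from the principal point sees the ray r / f radians off the axis. A picture is of the moment at which its call begins. There is no depth.
A pose or a line that the arm cannot do raises r.IKError and nothing moves.
- r.hand_in(): hands the job in; it is judged then, once.
The state is a dict: "clock": time; "joints": joint angles; "joint_vel": joint speeds; "joint_torque": joint torques, N m; "tcp_pos": TCP position; "orientation": TCP orientation; "contact_force": force on the tool from outside, world axes, zero at the start; "torque": the same for the moment, N m; "opening": finger opening in m; "gripper_force": force on a finger pad.
Only numpy, scipy, OpenCV 4.12 (cv2) and the standard library are available. Lean on these libraries where they do the work, as an engineer would, in place of code of your own. Each camera call takes 0.05 s, during which the arm holds its last target. There are 200 camera calls.

## Task

Check the grow box before airing it: take the infrared thermometer wand from its holder, keep it upright with its lens about 6 cm above the black spot on the lid and steady there for two seconds, then stand it back in its holder and let go. Then pull the box's spring-loaded vent slide out by its orange handle until the yellow pointer is level with the red mark, and finish while still holding it there, because it springs shut when let go. Keep the vent shut until then, and leave everything else on the table where it stands.

Things in the scene. Friction and masses are not known exactly. Their poses are not given: they have to be found in the camera images.
- growbox: Wooden slatted grow box with a clear lid and grass inside, fixed to the table, 260 (x) by 340 (y) by 110 mm high; origin at the centre of its underside, x points away from the robot side (the vent opens along the box's own -x), z up. It is placed and turned differently each time. On its flat lid (110 mm above the table) are the black spot, the vent slide between two low aluminium rails (along x, tops 8 mm above the lid), and the red mark; nothing else.
- target (a point): Centre of the black spot (40 mm across, white ring around it) lying flat on the box's lid, 112 mm above the table; z up.
- vent_handle (a point): Middle of the vent's orange handle: an upright tab on the blue slide, 14 mm thick along the box's x, 44 mm wide along the box's y, rising 50 mm above the lid and 42 mm above the blue slide; this point is on the tab's middle plane, 20 mm below its top. A thin yellow pointer, fixed to the slide in line with the tab's middle, reaches sideways (towards the box's -y) over the rail. Axes as the box's.
- vent (a joint): How far the vent slide is out, in m: 0 shut, growing as it moves along the box's -x, stop at 0.09. A spring pulls it shut: about 4 N at 0, and 0.9 N more for each 10 mm; it does not stay by itself.
- mark_line (a point): Top of the thin red mark line on the lid beside the vent's rail on the box's -y side, 122 mm above the table, in front of the shut handle by 35 to 65 mm (different each time). Axes as the box's: the vent is at the mark when vent_handle and mark_line have the same position along the box's x. Out of the way of the fingers: 55 mm to the side of the handle's middle.
- wand_mid (a point): Centre of the thermometer wand, half-way up: a round upright rod 32 mm across and 150 mm long, about 0.12 kg, white with a green grip and a black lens end, standing loose in its holder, lens down. z points up the rod.
- lens (a point): Centre of the wand's flat lens end, 75 mm below wand_mid along the rod; it looks out along the rod's -z.
- holder_floor (a point): Centre of the inner floor of the grey square holder, fixed to the table: floor 11 mm above the table, rim 56 mm above the table, opening 44 by 44 mm, walls 5 mm, foot plate 85 by 85 mm. It stands to the right of the box, in the nearer or the farther of two places.
- pot: Bystander: lime plant pot 68 mm across, 66 mm high, with low seedlings; origin at the centre of its underside. Stands in the other of the two places.
- mug: Bystander: white mug, 80 mm across, 95 mm high; origin under its centre.
- nutrient: Bystander: amber bottle, 60 mm across, 150 mm high; origin under its centre.
- dish: Bystander: green ring dish, 80 mm across, 14 mm high; origin under its centre.
- meter: Bystander: green soil moisture meter lying flat, about 215 mm long, 22 mm high; origin near its middle, on the table.
Mind the look-alikes: they are no part of the job. Leave any purple look-alike of the part that bears holder_floor alone.

How it is judged (in metres and radians):
On the way, in this order (a step that is already met when the one before it is completed fails the run):
1. the held wand looks down at the black spot from 30 to 100 mm, upright and steady, for one second, vent shut (horizontal distance between lens and target below 0.018 m and z of lens in the frame of target between 0.03 and 0.1 m and angle between wand_mid's own z axis and vertical below 0.2 rad and linear speed of wand below 0.02 m/s and contact force between the fingers and wand above 0.5 N and value of joint vent below 0.01 m), for 1 s.
2. the wand stands in its holder again, let go, vent still shut (horizontal distance between lens and holder_floor below 0.016 m and z of lens in the frame of holder_floor below 0.012 m and angle between wand_mid's own z axis and vertical below 0.35 rad and contact force between the fingers and wand below 0.1 N and linear speed of wand below 0.03 m/s and value of joint vent below 0.01 m), for 0.2 s.
At the end, for the whole second after the job is handed in: The fingers hold the vent slide out and still (pushing or gripping it with over 1.5 N), its pointer within 6 mm of the red mark along the box's x, and the wand stands let go in its holder (lens within 16 mm of the centre and 12 mm of the floor, tilted less than 20 degrees) (x of vent_handle in the frame of mark_line between -0.006 and 0.006 m and contact force between the fingers and vent above 1.5 N and velocity of joint vent between -0.01 and 0.01 m/s and horizontal distance between lens and holder_floor below 0.016 m and z of lens in the frame of holder_floor below 0.012 m and angle between wand_mid's own z axis and vertical below 0.35 rad and contact force between the fingers and wand below 0.1 N and linear speed of wand below 0.03 m/s); the arm keeps its last pose, push and grip.
It fails at once if another thing on the table is shifted by more than 30 mm (distance of any of pot, mug, nutrient, dish, meter from where it was at the start of the episode above 0.03 m).
It fails at once if the vent is opened before the thermometer is back in its holder (value of joint vent above 0.02 m and z of lens in the frame of holder_floor above 0.02 m).
It also fails if it takes over 69 s, if anything falls off the work surface, if the arm or the gripper's body presses on something with over 40 N, if the wrist force passes 120 N, or if a joint passes its speed limit or range.

## Working session

There is one attempt and no reset: what is moved stays moved. The work goes in short steps, each a Python script; the robot and the scene stay as the last script left them, time stands still between calls to the robot, and variables do not carry over. Pictures are saved under pics/ and viewed, at most 10 in all, crops included, and the job is handed in when it is done.

```bash
mkdir -p pics
python3 - <<'E'
from station import r
import cv2,pickle
d={}
for n in("side","top","wrist"):
    s=r.snapshot(n);d[n]=s;cv2.imwrite(f"pics/{n}0.png",s["frame"][:,:,::-1])
    print(n,s["fx"],s["cx"],s["cy"],s["R"],s["t"])
pickle.dump(d,open("d0.pkl","wb"))
print(r.sense())
E
```

```text
side 414.6732029351747 316.5884142903935 198.48742455312612 [[ 0.96755439 -0.25235441  0.0124803 ]
 [-0.16488853 -0.66808483 -0.72558558]
 [ 0.19144262  0.69998566 -0.68801875]] [-0.455448    0.17165462  1.42993248]
top 376.46580329879777 323.4542978074038 201.31068163051128 [[-0.02423422 -0.99970365 -0.00230717]
 [-0.98929376  0.02431397 -0.14389818]
 [ 0.14391164 -0.00120479 -0.98958981]] [0.00156448 0.47415023 1.39278201]
wrist 309.70691628693146 316.21351886296094 197.79793513424667 [[ 0.35747582 -0.93392114 -0.00153184]
 [-0.90630905 -0.34730174  0.2408016 ]
 [-0.22542171 -0.08469243 -0.97057315]] [-0.59978581 -0.02914477  0.38898632]
{'clock': 0.15, 'joints': array([-7.22888335e+01,  5.25299493e+00,  7.05660694e+01, -2.41024420e-03,
        1.04266923e+02, -3.24859684e+00]), 'joint_vel': array([ 0.08822513, -0.13267109, -0.13727617,  0.01872732,  0.06347507,
       -0.01688469]), 'joint_torque': array([ 1.16542658e-03, -4.47045207e+01, -4.06907308e+01,  6.99190074e-02,
        2.74515257e-02, -1.19600959e-04]), 'tcp_pos': array([ 0.2146338 , -0.56034506,  0.40376818]), 'orientation': array([-1.79914019e+02, -2.53969658e-03,  2.09591692e+01]), 'contact_force': array([ 0.86313123,  0.27840914, -0.55929301]), 'torque': array([0.08155397, 0.01587113, 0.00742296]), 'gripper_force': 0.0, 'opening': 0.08778534433392159}
```

View pics/top0.png

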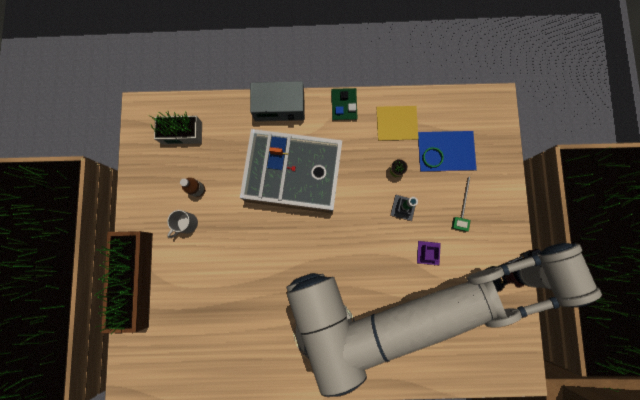

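View pics/side0.png

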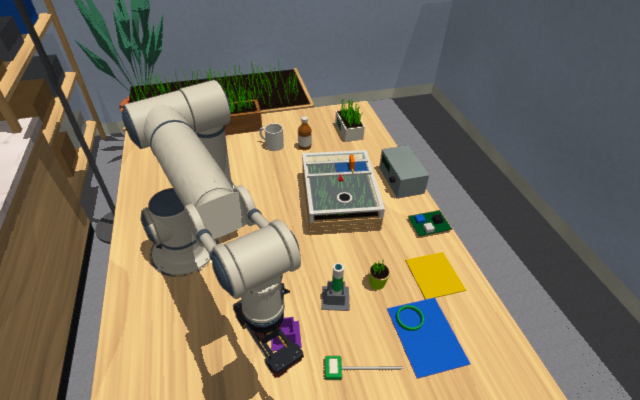

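Candidates for the holder in the top view are the grey one with the wand in it (404,207) and the purple look-alike (429,253). I choose the grey one. The pot is at (399,166), the black spot at (318,172), the orange handle at (276,151) and the red mark at (293,168). I'll check with enlarged crops.

Run:
```python
import cv2,pickle
d=pickle.load(open("d0.pkl","rb"))
f=d["top"]["frame"][:,:,::-1]
cv2.imwrite("pics/topc.png",cv2.resize(f[125:225,232:432],None,fx=4,fy=4,interpolation=cv2.INTER_CUBIC))
f=d["side"]["frame"][:,:,::-1]
cv2.imwrite("pics/sidec.png",cv2.resize(f[145:315,295:395],None,fx=3.5,fy=3.5,interpolation=cv2.INTER_CUBIC))
```

```text
(no output)
```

View pics/topc.png

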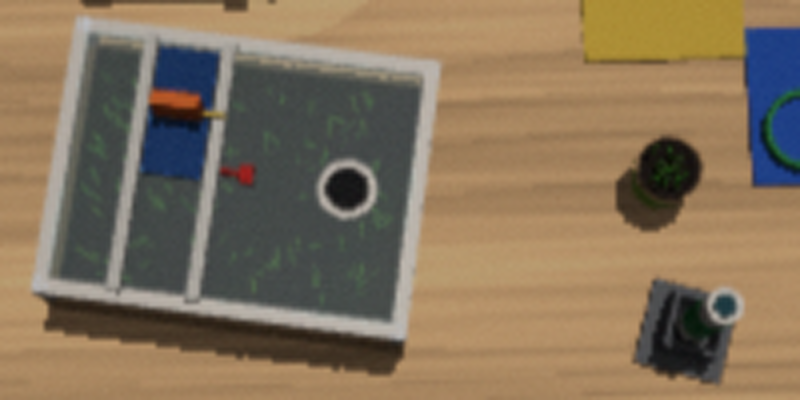

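View pics/sidec.png

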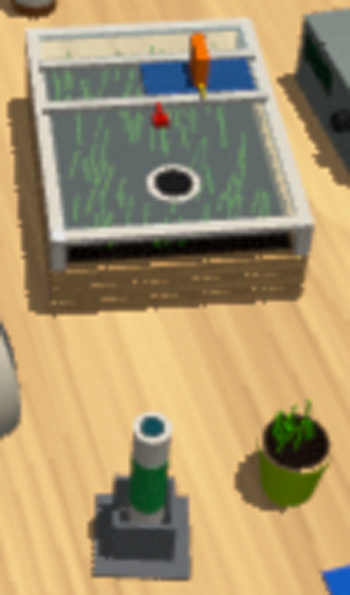

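The crops confirm the choice: grey holder (foot centre about (403.6,207.4)) with the white and green wand, its top at top(412.9,201.0) and side(338.6,266.9). The spot is at top(318.6,171.9) and side(344.6,196.9).

```bash
cat > h.py <<'E'
import numpy as np,pickle
def ray(s,u,v,fish=False):
    R,t=np.array(s["R"]),np.array(s["t"])
    p=np.array([(u-s["cx"])/s["fx"],(v-s["cy"])/s["fy"]])
    if fish:
        a=np.hypot(*p); d=np.r_[p/a*np.sin(a),np.cos(a)] if a>1e-9 else np.array([0,0,1.])
    else: d=np.r_[p,1]
    d=R.T@d
    return -R.T@t,d/np.linalg.norm(d)
def tri(*rs):
    A=sum(np.eye(3)-np.outer(d,d) for o,d in rs); b=sum((np.eye(3)-np.outer(d,d))@o for o,d in rs)
    x=np.linalg.solve(A,b); return x,[np.linalg.norm(np.cross(x-o,d)) for o,d in rs]
def atz(rr,z):
    o,d=rr; return o+d*(z-o[2])/d[2]
E
python3 - <<'E'
from h import *
np.set_printoptions(precision=4,suppress=True)
d=pickle.load(open("d0.pkl","rb"));T,S=d["top"],d["side"]
tp=lambda u,v:ray(T,232+(u+.5)/4-.5,125+(v+.5)/4-.5)
sd=lambda u,v:ray(S,295+(u+.5)/3.5-.5,145+(v+.5)/3.5-.5)
print("spot",tri(tp(348,189),sd(174,182)),atz(tp(348,189),.112))
print("wandtop",tri(tp(725,305),sd(153,427)))
print("handle top",tri(tp(176,99),sd(200,40)))
print("red",tri(tp(240,174),sd(160,117)), "redline left end",atz(tp(224,172),.122))
print("pointer",atz(tp(212,114),.122))
c=[atz(tp(*p),.11) for p in((82,20),(440,63),(405,340),(35,290))]
for x in c:print(x)
e=[c[0]-c[3],c[1]-c[2]]; print([np.degrees(np.arctan2(x[1],x[0])) for x in e], [np.degrees(np.arctan2(-x[0],x[1])) for x in (c[0]-c[1],c[3]-c[2])],np.mean(c,0))
print("holder foot",atz(tp(687,330),.006))
h=[atz(tp(*p),.006) for p in((655,278),(740,298),(718,382),(635,362))]
print(h,np.degrees(np.arctan2(*(h[0]-h[3])[1::-1])))
print("camwrist",ray(d["wrist"],0,0,True)[0])
E
```

```text
spot (array([0.5716, 0.0049, 0.111 ]), [np.float64(0.00045079013318327166), np.float64(0.0004507901331833166)]) [0.5709 0.005  0.112 ]
wandtop (array([ 0.4498, -0.3186,  0.1597]), [np.float64(1.1184374729403491e-05), np.float64(1.118437472946875e-05)])
handle top (array([0.6435, 0.1533, 0.1669]), [np.float64(0.0006328245063383628), np.float64(0.0006328245063382046)])
red (array([0.587 , 0.1025, 0.113 ]), [np.float64(1.4266273401081501e-06), np.float64(1.4266273400606756e-06)]) redline left end [0.5871 0.1162 0.122 ]
pointer [0.6411 0.1265 0.122 ]
[0.7368 0.2468 0.11  ]
[ 0.6875 -0.0821  0.11  ]
[ 0.4322 -0.0429  0.11  ]
[0.4856 0.2883 0.11  ]
[np.float64(-9.375566424150325), np.float64(-8.741406500275371)] [np.float64(-8.522024583034723), np.float64(-9.160209347759507)] [0.5855 0.1025 0.11  ]
holder foot [ 0.4479 -0.3176  0.006 ]
[array([ 0.4994, -0.2894,  0.006 ]), array([ 0.4778, -0.3705,  0.006 ]), array([ 0.397 , -0.3445,  0.006 ]), array([ 0.4182, -0.2659,  0.006 ])] -16.089653612553697
camwrist [ 0.2757 -0.5373  0.3836]
```

Everything agrees: spot (0.571, 0.005), wand and holder (0.449, -0.318), wand top at z 0.160, box yaw about -9°. Next is a quick wrist look above the wand.

Run:
```python
from station import r
import cv2,pickle
r.reach([.4495,-.3184,.42],[180,0,-16])
s=r.snapshot("wrist");pickle.dump(s,open("w1.pkl","wb"))
cv2.imwrite("pics/w1.png",s["frame"][:,:,::-1]);q=r.sense();print(q["clock"],q["tcp_pos"],q["orientation"],q["contact_force"])
```

```text
1.475 [ 0.44909985 -0.31914666  0.41984374] [ 1.79987320e+02  1.66917848e-02 -1.60403588e+01] [-0.02559542  0.24973975 -0.27493731]
```

View pics/w1.png

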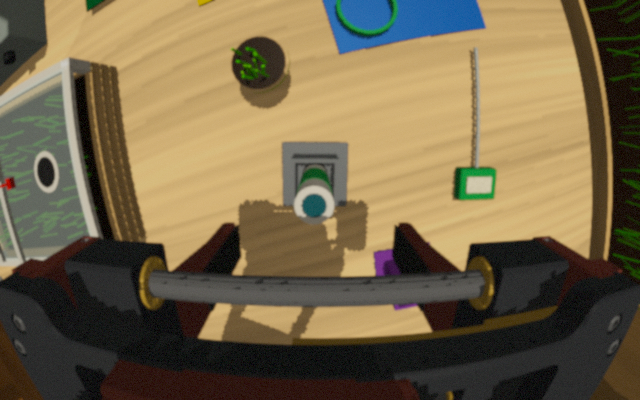

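The wrist view shows the wand top at (314,205), centred between the fingers, and the holder square with the gripper. The pot (258,62) and purple holder (395,280) are clear of it. Now I'll grasp.

Run:
```python
from station import r
from h import *
import cv2
s=pickle.load(open("w1.pkl","rb"))
p=atz(ray(s,314,205,True),.161);print("wand",p)
x,y=(p[0]+.4498)/2,(p[1]-.3186)/2
r.servo_line([x,y,.278],[180,0,-16])
r.grab(20)
q=r.sense();print(q["clock"],q["opening"],q["gripper_force"],q["tcp_pos"],q["contact_force"])
np.save("g.npy",[x,y,.278])
if q["opening"]>.025:
    r.servo_line([x,y,.44]); 
    s=r.snapshot("side");cv2.imwrite("pics/s2.png",cv2.resize(s["frame"][100:330,250:450,::-1],None,fx=2.5,fy=2.5))
    q=r.sense();print(q["clock"],q["opening"],q["gripper_force"],q["tcp_pos"],q["contact_force"])
```

```text
wand [ 0.44980515 -0.31774806  0.161     ]
3.475 0.03145099212705932 19.99947041273117 [ 0.44978418 -0.31816547  0.27787512] [-0.22324158 -0.17745978 -0.9350405 ]
4.7583 0.03145232419763906 19.99955266714096 [ 0.44983498 -0.31821054  0.43860342] [ 0.62884012  0.00590506 -1.6462011 ]
```

View pics/s2.png

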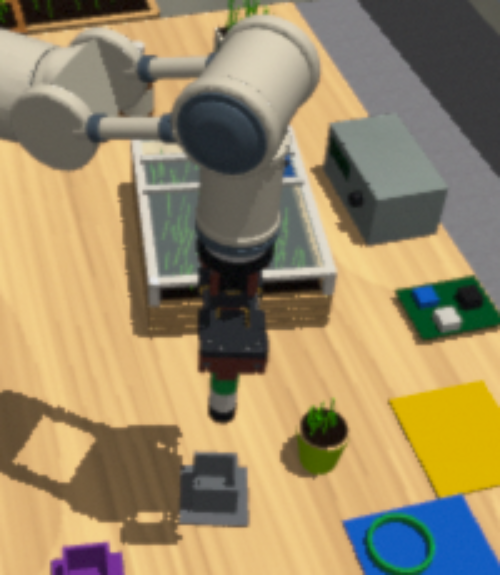

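The wand (side crop, about (222,400)) is held upright above the empty holder. Next I measure the spot and bring the wand back.

Run:
```python
from station import r
import numpy as np,cv2,pickle
g=np.load("g.npy")
r.servo_line([.5712,.005,.440],speed=.15)
r.wait(.4)
s=r.snapshot("wrist");pickle.dump(s,open("w2.pkl","wb"));cv2.imwrite("pics/w2.png",s["frame"][:,:,::-1])
q=r.sense();print(q["clock"],q["gripper_force"],q["tcp_pos"],abs(q["joint_vel"]).max())
r.wait(2.4)
r.servo_line([g[0],g[1],.440],speed=.15)
r.wait(.3)
r.servo_line([g[0],g[1],.279],speed=.08)
q=r.sense();print(q["clock"],q["gripper_force"],q["tcp_pos"],q["contact_force"])
```

```text
7.6583 19.999493658542633 [0.57118489 0.00497695 0.43999175] 0.11061307227607804
14.9667 19.999477565288544 [ 0.44988441 -0.31824012  0.27949435] [-0.57231953 -0.18871331 -0.71100208]
```

View pics/w2.png

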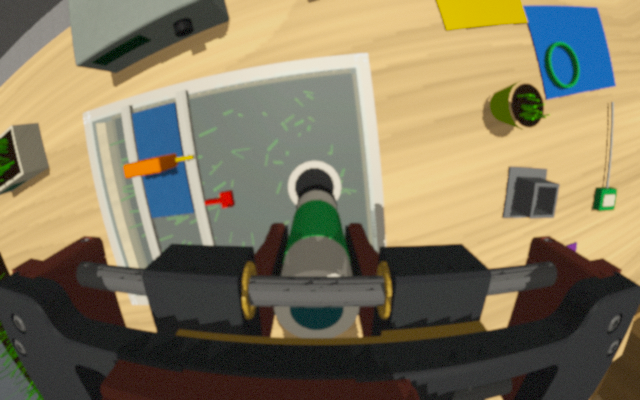

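Wrist view: the lens is right over the spot ring (315,183), the vent is shut, and the pointer (185,158) and red mark (215,200) are visible. Lowering met no resistance, so I'll release, go over the vent and look.

Run:
```python
from station import r
import numpy as np,cv2,pickle
g=np.load("g.npy")
r.let_go(); r.wait(.4)
r.servo_line([g[0],g[1],.44],speed=.2)
ok=None
for yaw in(81,-99):
    j=r.inverse_kinematics([.642,.152,.44],[180,0,yaw]); print(yaw,j)
    if j is not None and ok is None: ok=yaw
# camera sits ~64 mm from tool axis along tool x; view from wand side
s=r.snapshot("side");cv2.imwrite("pics/s3.png",s["frame"][:,:,::-1])
for yaw in(81,):
    r.reach([.63,.13,.44],[180,0,yaw])
s=r.snapshot("wrist");pickle.dump(s,open("w3.pkl","wb"))
t=r.snapshot("side")
a=cv2.resize(t["frame"][240:315,300:395,::-1],(380,300),interpolation=cv2.INTER_CUBIC)
b=s["frame"][:,:,::-1]; cv2.imwrite("pics/w3.png",b)
out=np.zeros((600,800,3),np.uint8); out[:400,:640]=b; out[300:,420:]=a
out[:400,:640]=b; out[:]=0; out[:300,:380]=a
cv2.imwrite("pics/s3c.png",a)
q=r.sense();print(q["clock"],q["tcp_pos"],q["joints"])
```

```text
81 [ 1.03660488e+01  1.54703635e+01  5.54441593e+01 -2.54444375e-14
  1.09085477e+02  1.93660488e+01]
-99 None
19.2167 [0.63011793 0.12871455 0.44020059] [ 8.51775820e+00  1.27195474e+01  5.86202757e+01 -1.28924993e-02
  1.08643453e+02  1.76420097e+01]
```

View pics/w3.png

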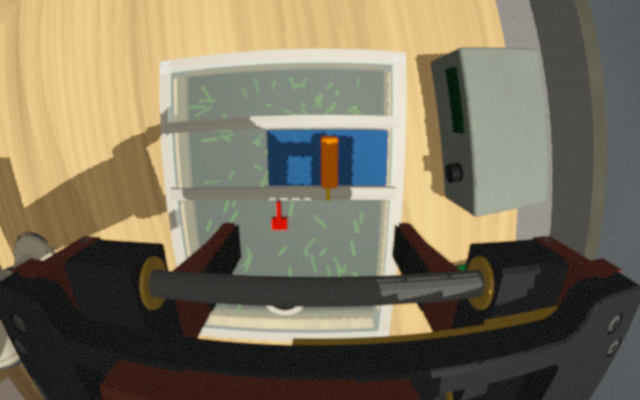

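View pics/s3c.png

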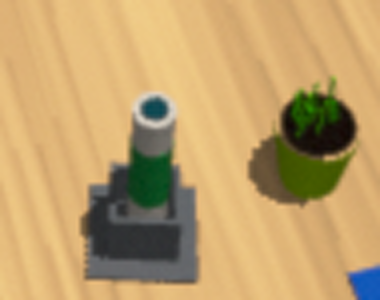

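The wand stands in its holder again. In the wrist view the pointer is at about (328,194), the red line at about (279.5,205) and the orange tab at (329,138–188). I'll refine these by colour.

```bash
cat > v.py <<'E'
from h import *
import cv2
yaw=np.radians(-9);bx=np.array([np.cos(yaw),np.sin(yaw),0]);by=np.array([-bx[1],bx[0],0])
def feats(s,box=(115,235,230,400)):
    f=s["frame"].astype(int);R,G,B=f[...,0],f[...,1],f[...,2]
    m=np.zeros(R.shape,bool);m[box[0]:box[1],box[2]:box[3]]=1
    red=m&(R>140)&(G<60)&(B<60); yel=m&(R>100)&(G>.65*R)&(B<.45*R); org=m&(R>120)&(G>.3*R)&(G<.62*R)&(B<.3*R)
    out={}
    for n,k in(("red",red),("yel",yel),("org",org)):
        v,u=np.nonzero(k); out[n]=(u,v)
    u,v=out["red"]; # line only: thin rows
    rows=[(y,u[v==y].mean(),(v==y).sum()) for y in np.unique(v)]
    return out,rows
E
python3 - <<'E'
from v import *
np.set_printoptions(precision=4,suppress=True)
s=pickle.load(open("w3.pkl","rb"));o,rows=feats(s)
print([(int(a),round(float(b),1),int(c)) for a,b,c in rows])
for n in("yel","org"):
    u,v=o[n];print(n,len(u),[(int(y),round(float(u[v==y].mean()),1),int((v==y).sum())) for y in np.unique(v)])
E
```

```text
[(202, 278.0, 3), (203, 278.0, 3), (204, 278.0, 3), (205, 278.5, 4), (206, 278.5, 4), (207, 278.5, 4), (208, 278.5, 4), (209, 278.5, 4), (210, 278.5, 4), (211, 278.5, 4), (212, 279.0, 3), (213, 278.5, 4), (214, 279.0, 3), (215, 278.5, 4), (216, 278.5, 4), (217, 278.0, 5), (218, 278.5, 12), (219, 279.5, 14), (220, 279.0, 15), (221, 279.0, 15), (222, 279.0, 15), (223, 279.0, 15), (224, 279.0, 15), (225, 279.0, 15), (226, 279.0, 15), (227, 279.5, 14), (228, 279.0, 13)]
yel 45 [(188, 327.5, 4), (189, 327.5, 4), (190, 327.5, 4), (191, 327.5, 4), (192, 327.5, 4), (193, 328.0, 3), (194, 327.5, 4), (195, 327.5, 4), (196, 327.5, 4), (197, 327.5, 4), (198, 327.5, 4), (199, 327.5, 2)]
org 789 [(137, 328.0, 13), (138, 329.0, 15), (139, 329.0, 17), (140, 328.8, 16), (141, 328.4, 15), (142, 329.0, 17), (143, 329.0, 15), (144, 329.0, 15), (145, 329.0, 15), (146, 329.0, 15), (147, 329.0, 15), (148, 329.0, 15), (149, 329.0, 15), (150, 329.0, 15), (151, 329.0, 15), (152, 329.0, 15), (153, 329.0, 15), (154, 329.0, 15), (155, 329.0, 15), (156, 329.0, 15), (157, 329.0, 15), (158, 329.0, 15), (159, 329.0, 15), (160, 329.0, 15), (161, 329.0, 15), (162, 329.0, 15), (163, 329.0, 15), (164, 329.0, 15), (165, 329.0, 15), (166, 329.0, 15), (167, 329.0, 15), (168, 329.0, 15), (169, 329.0, 15), (170, 329.0, 15), (171, 329.0, 15), (172, 329.0, 15), (173, 329.0, 15), (174, 329.0, 15), (175, 329.0, 15), (176, 329.0, 15), (177, 329.0, 15), (178, 329.0, 15), (179, 329.0, 15), (180, 329.0, 15), (181, 329.0, 15), (182, 329.0, 15), (183, 329.0, 15), (184, 329.0, 15), (185, 329.0, 15), (186, 329.0, 15), (187, 328.5, 12), (202, 277.0, 1), (204, 280.0, 1), (205, 280.0, 1), (206, 280.0, 1), (207, 280.0, 1), (208, 280.0, 1), (214, 277.0, 1), (216, 276.0, 1), (217, 275.0, 1), (219, 279.0, 2), (227, 279.0, 2), (228, 279.0, 2), (229, 279.8, 9)]
```

Run:
```python
from v import *
from station import r
np.set_printoptions(precision=4,suppress=True)
s=pickle.load(open("w3.pkl","rb"))
red=atz(ray(s,278.4,208,True),.122);yel=atz(ray(s,327.5,194,True),.122)
far=atz(ray(s,329,137,True),.16);base=atz(ray(s,329,187,True),.118)
d=(yel-red)@bx
top=far-.022*by
d0=np.load if 0 else pickle.load(open("d0.pkl","rb"))
print("red",red,"yel",yel,"d",d,"tab from far edge",top,"from base",base+.022*by,"along x:",yel@bx,top@bx)
h=bx*(yel@bx)+by*(top@by)   # x from the pointer, y from tab
print("handle",h)
P=lambda z,o=0:list(np.r_[(h-bx*o)[:2],z])
assert np.linalg.norm(h[:2]-[.643,.153])<.012
r.servo_line(P(.44),[180,0,81]); r.servo_line(P(.143+.163),speed=.12)
q=r.sense();print(q["clock"],q["contact_force"])
r.grab(40);r.wait(.3)
q=r.sense();print(q["clock"],q["opening"],q["gripper_force"],q["tcp_pos"],q["contact_force"])
np.savez("hd.npz",h=h,d=d,red=red)
s=r.snapshot("wrist");pickle.dump(s,open("w4.pkl","wb"))
o,rows=feats(s,(60,300,150,480));print("red rows",[(int(a),round(float(b),1),int(c)) for a,b,c in rows][::4])
u,v=o["yel"];print("yel",[(int(y),round(float(u[v==y].mean()),1),int((v==y).sum())) for y in np.unique(v)])
```

```text
red [0.5896 0.1154 0.122 ] yel [0.6405 0.1218 0.122 ] d 0.0492244440101995 tab from far edge [0.6457 0.1574 0.16  ] from base [0.6465 0.1494 0.118 ] along x: 0.6135510521583912 0.6131290406326075
handle [0.6461 0.1574 0.    ]
20.8417 [-0.4676 -0.0139  0.45  ]
22.2667 0.013463368902030103 39.99917685985565 [0.646  0.1574 0.306 ] [-1.2246 -0.3232  0.7451]
red rows []
yel [(275, 282.0, 1), (276, 350.5, 2), (277, 316.5, 2), (278, 350.0, 1), (280, 350.0, 1), (282, 316.0, 2), (283, 316.0, 2), (284, 327.7, 3), (285, 350.0, 1), (286, 327.7, 3), (287, 309.4, 5), (288, 316.0, 4), (289, 316.0, 4), (290, 323.2, 5), (291, 323.2, 5), (292, 316.0, 6), (293, 323.2, 5), (294, 323.2, 5), (295, 323.2, 5), (296, 323.2, 5), (297, 323.2, 5), (298, 323.2, 5), (299, 323.2, 5)]
```

The tab is gripped (opening 13.5 mm). Now I pull, then check with one picture.

Run:
```python
from v import *
from station import r
z=np.load("hd.npz");h,d=z["h"],float(z["d"])+.0003
r.servo_line(list(np.r_[(h-bx*d)[:2],.306]),speed=.05); r.wait(.5)
q=r.sense();print(q["clock"],q["opening"],q["gripper_force"],q["tcp_pos"],q["contact_force"],q["contact_force"]@bx)
S=[r.snapshot(n) for n in("wrist","top","side")];pickle.dump(S,open("w5.pkl","wb"))
f=[s["frame"][:,:,::-1] for s in S]
R=lambda a,w,h:cv2.resize(a,(w,h),interpolation=cv2.INTER_CUBIC)
out=np.zeros((600,800,3),np.uint8)
out[:300,:400]=R(f[0][100:325,170:470],400,300)
out[:300,400:]=R(f[1][125:200,240:340],400,300)
out[300:,:400]=R(f[2][140:215,295:395],400,300)
out[300:,400:]=R(f[2][240:315,300:400],400,300)
cv2.imwrite("pics/fin.png",out)
```

```text
23.9583 0.014234338514240852 40.00265121459961 [0.59796691 0.16480039 0.30597788] [ 8.23616452 -0.66836696 -2.26283837] 8.239319293010277
```

View pics/fin.png

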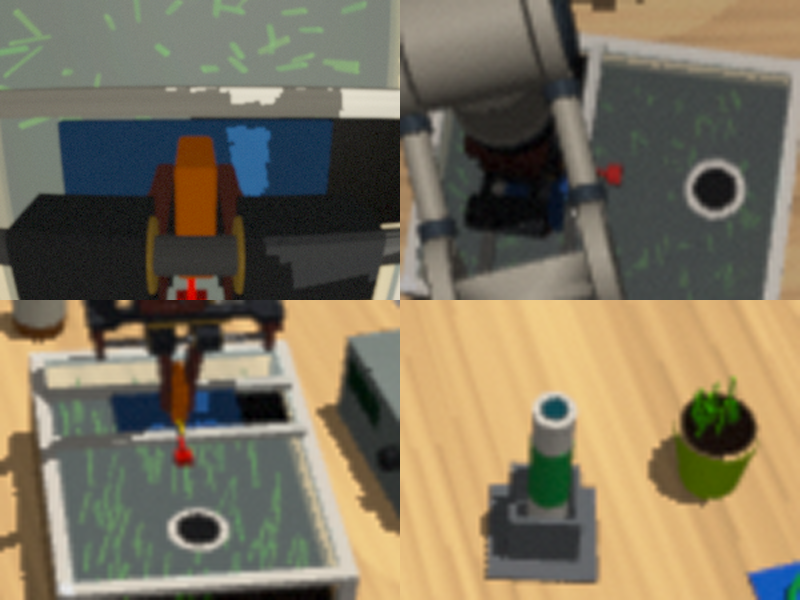

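The lower left panel shows the yellow pointer running straight into the red line (about (180,435)), and the wand stands in its holder. One numeric check follows.

Run:
```python
from v import *
S=pickle.load(open("w5.pkl","rb"))
s=S[2];f=s["frame"].astype(int);R,G,B=f[...,0],f[...,1],f[...,2]
for n,k in(("yel",(R>100)&(G>.65*R)&(B<.4*R)),("red",(R>120)&(G<70)&(B<70))):
    k=k.copy();k[:165]=0;k[185:]=0;k[:,:333]=0;k[:,348:]=0
    v,u=np.nonzero(k)
    for y in np.unique(v):
        p=atz(ray(s,u[v==y].mean(),y),.122);print(n,y,u[v==y],p.round(4),"bx",round(float(p@bx),4))
s=S[0];o,rows=feats(s,(280,335,290,340));
for y,c,n in rows[::3]: p=atz(ray(s,c,y,True),.122);print("wrist red",y,c,n,p.round(4),round(float(p@bx),4))
z=np.load("hd.npz");print("red first",z["red"]@bx,"pointer by kin",z["h"]@bx-z["d"]-.0003)
```

```text
yel 170 [339 340] [0.594  0.1379 0.122 ] bx 0.5651
yel 171 [340] [0.5941 0.1318 0.122 ] bx 0.5662
yel 172 [340] [0.5924 0.1262 0.122 ] bx 0.5653
yel 173 [340] [0.5907 0.1207 0.122 ] bx 0.5645
red 175 [340] [0.5873 0.1096 0.122 ] bx 0.5629
red 176 [340] [0.5857 0.1042 0.122 ] bx 0.5621
red 177 [339 340 341] [0.584  0.0987 0.122 ] bx 0.5614
red 178 [339 340 341 342] [0.5841 0.0929 0.122 ] bx 0.5624
red 179 [339 340 341 342] [0.5825 0.0875 0.122 ] bx 0.5616
wrist red 308 313.0 3 [0.5891 0.1187 0.122 ] 0.5633
wrist red 311 313.0 5 [0.5887 0.1164 0.122 ] 0.5633
wrist red 314 313.0 5 [0.5884 0.114  0.122 ] 0.5633
wrist red 317 313.5 8 [0.5883 0.1116 0.122 ] 0.5636
wrist red 320 313.0 7 [0.5876 0.1092 0.122 ] 0.5632
wrist red 323 313.5 8 [0.5875 0.1067 0.122 ] 0.5636
wrist red 326 313.0 23 [0.5868 0.1043 0.122 ] 0.5632
wrist red 329 313.0 23 [0.5863 0.1018 0.122 ] 0.5632
wrist red 332 313.5 22 [0.5862 0.0991 0.122 ] 0.5635
red first 0.5643266081481917 pointer by kin 0.5640266081481918
```

The pointer is about 1–1.5 mm short of the mark, so I trim by 1 mm and hand in.

Run:
```python
from v import *
from station import r
z=np.load("hd.npz");h=z["h"];d=float(z["d"])+.0013
r.servo_line(list(np.r_[(h-bx*d)[:2],.306]),speed=.02); r.wait(.6)
q=r.sense();print(q["clock"],q["gripper_force"],q["tcp_pos"],q["contact_force"]@bx)
print(r.hand_in())
```

```text
24.9583 40.002808570861816 [0.59700789 0.16489718 0.30596982] 8.457492771856908
the job is handed in; nothing more can be done
None
```

I measured the black spot with the wand and stood the wand back in its holder. The job was handed in at about 25 s with the vent held out, its pointer within about 1 mm of the red mark by my measurement; no verdict came back.

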